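# Seat a trailer coupler on the locksmith's test ball and latch it

## Task

Lift the aluminium trailer coupler by the lug on top of its cup and lower it onto the ball of the test stand, with its drawbar lying in the stand's rest. Push it down gently past its stiff friction pad until the cup is fully home on the ball, without ramming it or letting it fall, and let go. Then press its latch lever fully down to lock it, and leave the other things on the bench alone.

Things in the scene. Friction and masses are not known exactly. Their poses are not given: they have to be found in the camera images.
- coupler_lug (a point): Centre of the lifting lug of the loose aluminium trailer coupler (0.6 to 0.9 kg, balance point some 20 mm from the cup axis towards the tail). The lug is a block 26 mm (x) by 30 mm (y), 46 mm high, on the cup's roof, on the cup axis; this point is half-way up it, 79 mm above the coupler's underside. Coupler axes: z up along the cup axis, -x along the drawbar to its tail.
- cup_mouth (a point): Centre of the cup's open mouth, on the cup axis, in the plane of the coupler's underside, on which it stands at the start. Rim 74 mm wide; bore 53 mm wide, 49 mm deep, mouth flared to 60 mm. A stiff friction pad hangs 8 mm below the bore's ceiling and yields at about 18 N: more than the coupler's weight, so push until the ceiling stops hard on the ball (centre then 24 mm above this point).
- coupler_tail (a point): Point in the coupler's drawbar 145 mm behind the cup axis (-x), 19 mm above the underside: the part that must lie in the stand's rest. The drawbar is a channel 44 mm wide, 38 mm high, its end 170 mm behind the cup axis, its underside in the plane of the cup's rim. Axes as the lug.
- latch (a joint): Angle (rad) of the coupler's dark steel latch lever: 0 is fully down, along the drawbar, at its stop (locked); grows as it stands up; starts 0.6 to 0.85 up. Hinge friction of about 0.45 N m keeps it where it is left (about 7 N pressing 60 mm from the hinge; a steep rise means its stop). Its claw swings under the ball: with the lever down the ball cannot enter, so press it last.
- latch_hinge (a point): Axis of the lever's hinge (along the coupler's y), on the coupler 44 mm behind the cup axis (-x), 48 mm above the underside. From here the lever, 22 mm wide and 6 mm thick (its angle is that of its mid-plane), runs 115 mm towards the tail. Axes as the lug.
- latch_tip (a point): Point on top of the latch lever, 98 mm from its hinge, near the free end.
- stand: Steel test stand fixed to the bench, with a 50 mm tow ball. Origin on the bench right under the ball's centre. Base plate 215 by 90 mm, from 42 mm ahead of the ball (+x) to 172 mm behind it. A beam on two columns carries the ball (24 mm neck) and, behind it, the drawbar rest. The beam's height differs each time and is not measured: ball centre 95 to 145 mm above the bench, found by eye or feel.
- stand_rest (a point): Point on the base plate right under the middle of the drawbar rest, 145 mm behind the ball (-x of the stand): a flat support 36 mm long, 25 mm below the ball's centre (1 mm below the underside of the seated coupler), between two fences 15 mm high, about 52 mm apart at the foot and leaning outwards. The coupler must point as the stand does.
- padlock: Bystander: brass padlock, 45 by 42 by 24 mm body, steel shackle, lying flat.
- cylinder: Bystander: brass lock cylinder, 65 mm long, 33 mm high.
- driver: Bystander: screwdriver, lying.
- spraycan: Bystander: spray can, 52 mm wide, 150 mm high.
- keytray: Bystander: black tray of key blanks, 120 by 90 by 35 mm.
- tape: Bystander: roll of tape, 90 mm wide, 22 mm high.
- pliers: Bystander: pliers with red grips, lying.
Things that resemble listed ones, but are neither listed nor needed, are in the scene too. What is shaped like the part that bears coupler_lug but pink is not meant. Leave any yellow look-alike of the stand alone.

How it is judged (in metres and radians):
On the way, in this order (a step that is already met when the one before it is completed fails the run):
1. the coupler rests level and released on the stand, cup home on the ball, drawbar in the rest, latch lever still up (horizontal distance between coupler_lug and stand below 0.008 m and horizontal distance between coupler_tail and stand_rest below 0.015 m and angle between coupler_lug's own z axis and vertical below 0.02 rad and contact force between coupler and stand above 2 N and value of joint latch above 0.4 rad and contact force between coupler and the fingers below 0.5 N), for 0.2 s.
2. the latch lever is fully down with the cup home on the ball (value of joint latch below 0.06 rad and horizontal distance between coupler_lug and stand below 0.008 m and angle between coupler_lug's own z axis and vertical below 0.02 rad), for 0.2 s.
At the end, for the whole second after the job is handed in: The coupler lies level (within 0.02 rad) on the stand, the cup axis within 8 mm of the ball's, the drawbar within 15 mm of the middle of the rest, and the latch lever is down within 0.06 rad of its stop (all of step 2 and horizontal distance between coupler_tail and stand_rest below 0.015 m); the robot touches nothing.
It fails at once if the coupler is rammed onto the stand (more than 60 N between them) (contact force between coupler and stand above 60 N).
It fails at once if another thing on the bench is pushed away by more than 30 mm (distance of any of padlock, cylinder, driver, spraycan, keytray, tape, pliers from where it was at the start of the episode above 0.03 m).
It fails at once if the coupler is dropped (falls faster than 0.3 m/s when not held) (contact force between coupler and the fingers below 0.1 N and linear speed of coupler above 0.3 m/s).
It also fails if it takes over 72 s, if anything falls off the work surface, if the arm or the gripper's body presses on something with over 40 N, if the wrist force passes 120 N, or if a joint passes its speed limit or range.

## Robot

A 6-joint arm with a two-finger parallel gripper is mounted at the origin on the work surface. World frame = base frame: x ahead of the robot, y to its left, z up, the work surface at z = 0. Lengths are in m, angles in degrees, forces in N, time in s.
With the tool pointing down it reaches from about 0.35 to 0.875 m from the base axis. Payload 4.2 kg.
Tool frame: the origin (TCP) lies on the centre line of the jaws, within the pads' length; the fingertips stand tip_reach ahead of it and the grasp point (between the pads) is the TCP (tip_reach is the distance from the TCP to the fingertips, in m); z points along the fingers, y is the line along which they close (so a half turn about z gives the same grasp; the last joint's range is limited). The gripper opens to 87 mm and grips with 3 to 60 N. Pads are 19 mm wide; open, the fingers measure 117 mm over their backs; the gripper's body (75 mm by 190 mm) begins 51 mm behind the grasp point.
Start: joints at [-56.975, 22.042, 0.453, 0, -68.411, -14.817], TCP at [0.195, -0.594, 0.242] pointing down, gripper open.
Joint ranges: [-179.83, 179.83], [-69.29, 118.12], [-61.27, 80.66], [-181.25, 117.63], [-171.15, -9.14], [-177.46, 177.46]. Speed limits (degrees/s): [159.86, 159.86, 180, 180, 180, 180].

## Interface

Orientations are given as a 3x3 rotation matrix whose columns are the frame's x, y, z axes.
In Python, from station import sense, capture, finish_job, tip_reach gives the robot as it stands.
- The arm moves only by the tool arm_command, never from a script. Its argument "deltas" is a list of rows, each a list of 7 numbers: the turn, a rotation vector about the tool's x, y, z in rad, then the shift along the tool's x, y, z in cm, then the closure, from -1 (fully open) to 1 (shut), so that 0 is half open. In form: [[rx, ry, rz, dx, dy, dz, hand], ...]. A call has 1 to 8 rows; each row is the pose to reach, as a shift and turn from the pose commanded when the call began, along the tool's axes at that moment; what a row does not reach only later rows make up. A row lasts 1/12 s, in which the tool goes at most 41.7 mm and 7.16 degrees, less where a joint would pass 70% of its speed; a pose out of reach is approached as far as the arm can. A call with a gripper value outside its range is refused whole. The fingers move at their own pace and stop on an object; the grip force is fixed at half the most. Time passes only in rows, so rows that repeat a pose let the fingers close. It gives the time, the measured TCP pose, the force, the opening and the grip force at its end, in the units of the state.
- sense(): the state, without advancing time (a new reading comes with each control period).
- capture(name): name is "scene" or "top" or "wrist"; returns a dict with "pixels" (420x560x3 uint8, blue, green, red), "fovy" (degrees; the focal length in pixels is half the picture's height over the tangent of half this angle, whatever the lens; pixels are square), "cx", "cy" (the principal point, pixels), "rvec" (rotation vector, rad) and "tvec" (3), from world to camera coordinates, as OpenCV has them. Camera axes: x right, y down, z forward; pixel columns grow to the right and rows downward; lengths in m; the calibration is good to about 2 mm. A picture is of the moment at which its call begins. There is no depth.
- finish_job(): hands the job in; it is judged then, once.
The state is a dict: "time_s": time; "joints": joint angles; "joint_velocities": joint speeds; "effort": joint torques, N m; "tcp_pos": TCP position; "ee_rot": TCP orientation; "wrist_force": force on the tool from outside, world axes, zero at the start; "moment": the same for the moment, N m; "gripper_width": opening from 0.0 (shut) to 1.0 (fully open); "gripper_force": force on a finger pad.
Only numpy, scipy, OpenCV 4.12 (cv2) and the standard library are available. Lean on these libraries where they do the work, as an engineer would, in place of code of your own. Each camera call takes 0.05 s, during which the arm holds its last target. There are 200 camera calls.

## Working session

There is one attempt and no reset: what is moved stays moved. The work goes in short steps, Python scripts to look and compute and a tool call to move; the robot and the scene stay as the last step left them, time stands still between calls to the robot, and variables do not carry over. Pictures are saved under pics/ and viewed, at most 10 in all, crops included, and the job is handed in when it is done.

Besides the shell and the picture viewer there is one more tool, called after "Call:" as name([rows], argument=value, ...), one row to a line, values as JSON. arm_command: Moves the arm, as the interface text tells. Its arguments: {"type":"object","properties":{"deltas":{"type":"array"}},"required":["deltas"]}

```bash
mkdir -p pics && cat > h.py <<'E'
import numpy as np, cv2
from station import sense, capture, finish_job, tip_reach
def cam(c):
    f=210/np.tan(np.radians(c["fovy"])/2)
    K=np.array([[f,0,c["cx"]],[0,f,c["cy"]],[0,0,1.]])
    return K,cv2.Rodrigues(np.array(c["rvec"],float))[0],np.array(c["tvec"],float).reshape(3)
def ray(c,u,v):
    K,R,t=cam(c); d=R.T@np.linalg.inv(K)@[u,v,1]; return -R.T@t,d/np.linalg.norm(d)
def atz(c,u,v,z):
    o,d=ray(c,u,v); return o+d*(z-o[2])/d[2]
def proj(c,P):
    K,R,t=cam(c); p=(R@np.asarray(P,float).T).T+t; p=p@K.T; return p[...,:2]/p[...,2:]
def tri(l):
    A=np.zeros((3,3));b=np.zeros(3)
    for c,u,v in l:
        o,d=ray(c,u,v);M=np.eye(3)-np.outer(d,d);A+=M;b+=M@o
    return np.linalg.solve(A,b)
E
python3 - <<'E'
from h import *
import pickle
d={n:capture(n) for n in("scene","top","wrist")}
pickle.dump(d,open("c0.pkl","wb"))
for n in("scene","top"): cv2.imwrite(f"pics/{n}0.png",cv2.resize(np.array(d[n]["pixels"]),(784,588),interpolation=cv2.INTER_CUBIC))
for n in d: print(n,d[n]["fovy"],ray(d[n],280,210))
s=sense();print(tip_reach,s["tcp_pos"],s["ee_rot"],s["time_s"],s["gripper_width"])
E
```

```text
scene 53.14025262583764 (array([ 1.38449401, -0.20702078,  0.9159126 ]), array([-0.70779759,  0.17218847, -0.68510853]))
top 49.5093899111485 (array([0.42185202, 0.00798139, 1.54873741]), array([ 0.07246226,  0.01423779, -0.99726953]))
wrist 61.14731113649344 (array([ 0.11716243, -0.6195265 ,  0.38424064]), array([ 0.27434233,  0.09474865, -0.95695297]))
0.019 [ 0.19517668 -0.59329671  0.24071626] [[-9.49966914e-01 -3.12349918e-01 -6.24799228e-04]
 [-3.12350525e-01  9.49965639e-01  1.56048945e-03]
 [ 1.06119046e-04  1.67756971e-03 -9.99998587e-01]] 0.15 0.9986816450719439
```

View pics/scene0.png

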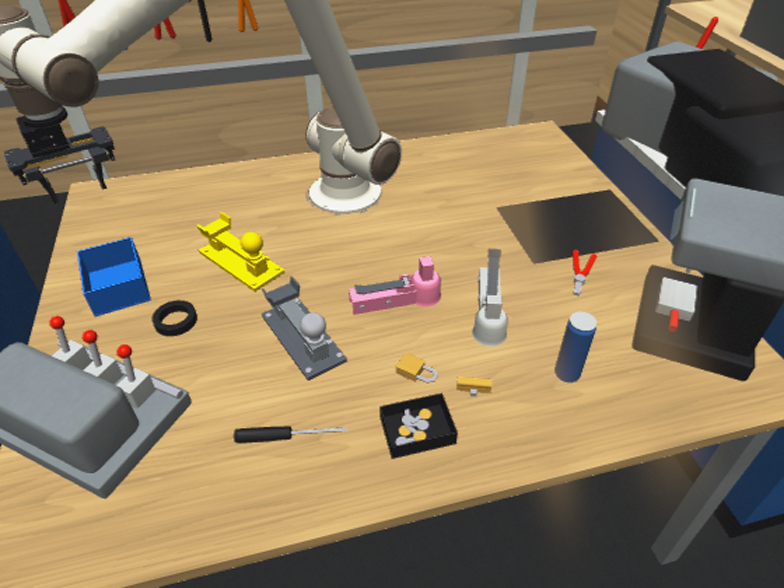

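View pics/top0.png

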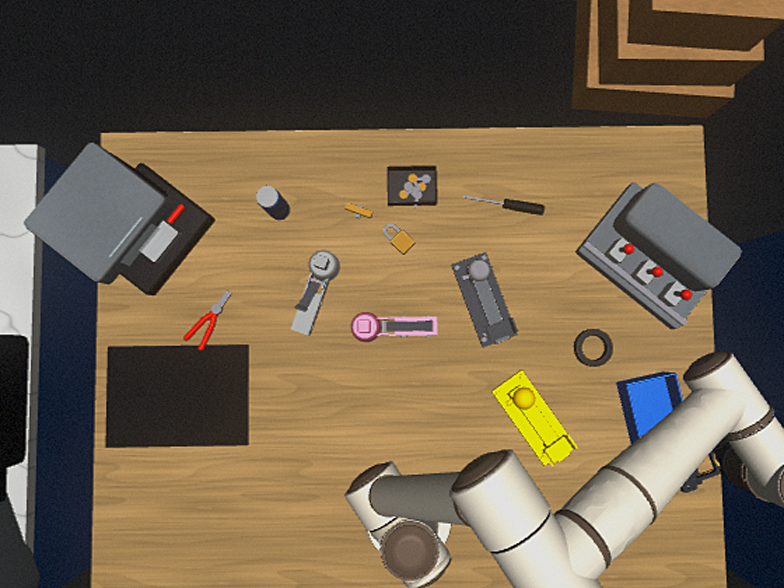

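Scene picture: the aluminium coupler is at (490,300) and a pink look-alike at (400,290). The grey steel stand is at (305,330) and a yellow look-alike at (240,250). In the top picture they are at (318,290), (395,326), (484,300) and (535,415). Going by the description, the bare-metal coupler and the grey stand are the ones meant. I'll confirm this in an enlarged crop.

```bash
python3 - <<'E'
from h import *
import pickle
d=pickle.load(open("c0.pkl","rb"))
t=np.array(d["top"]["pixels"]);s=np.array(d["scene"]["pixels"])
r=lambda a:cv2.resize(a,(400,300),interpolation=cv2.INTER_CUBIC)
# top crops 80x60 (x5), scene crops 100x75 (x4)
A=r(t[172:247,190:290]);B=r(t[172:247,300:400]);C=r(s[173:248,300:400]);D=r(s[195:270,175:275])
cv2.imwrite("pics/crop1.png",np.vstack([np.hstack([A,B]),np.hstack([C,D])]))
E
```

```text
(no output)
```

View pics/crop1.png

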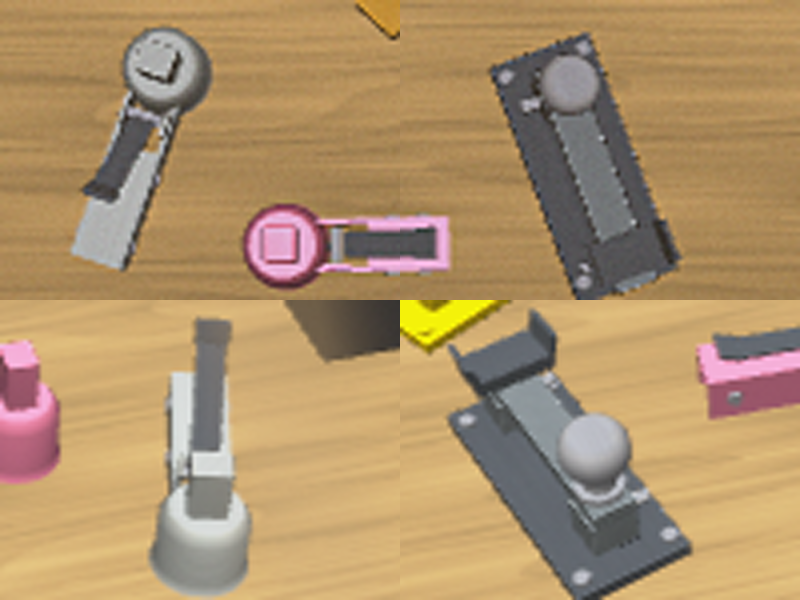

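The crop confirms both. The bare aluminium coupler has its lug at top-crop (158,60) and its tail end at (97,262). The grey steel stand has its ball at top-crop (568,83) and scene-crop (595,450). The pink and yellow ones are the look-alikes.

```bash
python3 - <<'E'
from h import *
import pickle
d=pickle.load(open("c0.pkl","rb"));T=d["top"];S=d["scene"]
tp=lambda u,v,o=190:(o+u/4,172+v/4)
sc=lambda u,v,o=(175,195):(o[0]+u/4,o[1]+v/4)
lug=atz(T,*tp(158,60),.102);tail=atz(T,*tp(97.5,261.5),.038)
v=lug-tail;print("lug",lug,"tail",tail,np.hypot(*v[:2]),np.degrees(np.arctan2(v[1],v[0])))
l2=tri([(T,*tp(158,60)),(S,*sc(212,160,(300,173)))]);print("lug tri(top centre)",l2)
ball=tri([(T,*tp(168,83,300)),(S,*sc(195,150))]);print("ball",ball)
for n,P in dict(fl=(91,70),fr=(190,33),rr=(280,265)).items(): print(n,atz(T,*tp(*P,300),.008))
for n,P in dict(front_right=(290,247),front_left=(180,302),rl=(48,116)).items(): print("sc",n,atz(S,*sc(*P),.008))
e=atz(T,*tp(190,33,300),.008)-atz(T,*tp(280,265,300),.008);print(np.degrees(np.arctan2(e[1],e[0])))
e=atz(T,*tp(158,120,300),.09)-atz(T,*tp(208,240,300),.09);print("beamL",np.degrees(np.arctan2(e[1],e[0])))
e=atz(T,*tp(196,110,300),.09)-atz(T,*tp(237,222,300),.09);print("beamR",np.degrees(np.arctan2(e[1],e[0])))
E
```

```text
lug [0.60287683 0.189024   0.102     ] tail [0.4438387  0.24774572 0.038     ] 0.16953279923705022 -20.265682066752003
lug tri(top centre) [0.60418651 0.19186495 0.09819719]
ball [ 0.580682   -0.17024435  0.0926369 ]
fl [ 0.60176741 -0.11643887  0.008     ]
fr [ 0.63235756 -0.20151709  0.008     ]
rr [ 0.43389406 -0.27287875  0.008     ]
sc front_right [ 0.6095039  -0.11481664  0.008     ]
sc front_left [ 0.63845558 -0.19694109  0.008     ]
sc rl [ 0.43397253 -0.26816566  0.008     ]
19.77709887841622
beamL 21.33280042094217
beamR 18.724599823275028
```

Call:
arm_command([
  [0,0,0.672,-63.3,61.7,-6,-1],
  [0,0,0.672,-63.3,61.7,-6,-1],
  [0,0,0.672,-63.3,61.7,-6,-1],
  [0,0,0.672,-63.3,61.7,-6,-1],
  [0,0,0.672,-63.3,61.7,-6,-1],
  [0,0,0.672,-63.3,61.7,-6,-1],
  [0,0,0.672,-63.3,61.7,-6,-1],
  [0,0,0.672,-63.3,61.7,-6,-1],
])

```text
time_s: 0.82
tcp_pos: [0.3429, -0.3101, 0.2633]
ee_rot: [[-0.938, 0.348, 0.0], [0.348, 0.938, 0.0], [0.0, 0.0, -1.0]]
wrist_force: [0.5, -0.1, 0.3]
gripper_width: 0.998
gripper_force: 0.0
```

```bash
cat >> h.py <<'E'
from scipy.spatial.transform import Rotation as Rn
def delta(p,az):
    """shift (cm) and turn (rad) in tool axes to TCP p with tool down and tool x at azimuth az (deg)"""
    s=sense();R=np.array(s["ee_rot"]);a=np.radians(az);c,q=np.cos(a),np.sin(a)
    G=np.array([[c,q,0],[q,-c,0],[0,0,-1.]])
    print("t",s["time_s"],"tcp",np.round(s["tcp_pos"],4),"az",np.round(np.degrees(np.arctan2(R[1,0],R[0,0])),2),"F",np.round(s["wrist_force"],1),"w",round(s["gripper_width"],3))
    print("turn",np.round(Rn.from_matrix(R.T@G).as_rotvec(),3),"shift",np.round(R.T@(np.array(p)-s["tcp_pos"])*100,2))
E
python3 -c "
from h import *
delta([.604,.190,.30],159.7)"
```

```text
t 0.8167 tcp [ 0.3429 -0.3101  0.2633] az 159.66 F [ 0.5 -0.1  0.3] w 0.998
turn [ 0.    -0.    -0.001] shift [-7.1  55.96 -3.66]
```

Call:
arm_command([
  [0,0,0,-7,56,-3.6,-1],
  [0,0,0,-7,56,-3.6,-1],
  [0,0,0,-7,56,-3.6,-1],
  [0,0,0,-7,56,-3.6,-1],
  [0,0,0,-7,56,-3.6,-1],
  [0,0,0,-7,56,-3.6,-1],
  [0,0,0,-7,56,-3.6,-1],
  [0,0,0,-7,56,-3.6,-1],
])

```text
time_s: 1.48
tcp_pos: [0.4961, -0.0145, 0.2847]
ee_rot: [[-0.938, 0.346, 0.0], [0.346, 0.938, 0.0], [-0.0, 0.0, -1.0]]
wrist_force: [0.2, -1.0, -0.0]
gripper_width: 0.996
gripper_force: 0.0
```

```bash
python3 -c "
from h import *
delta([.604,.190,.30],159.7)"
```

```text
t 1.4833 tcp [ 0.4961 -0.0145  0.2847] az 159.74 F [ 0.2 -1.  -0. ] w 0.996
turn [0.    0.    0.001] shift [-3.04 22.92 -1.53]
```

Call:
arm_command([
  [0,0,0,-3,22.9,-1.5,-1],
  [0,0,0,-3,22.9,-1.5,-1],
  [0,0,0,-3,22.9,-1.5,-1],
  [0,0,0,-3,22.9,-1.5,-1],
  [0,0,0,-3,22.9,-1.5,-1],
  [0,0,0,-3,22.9,-1.5,-1],
  [0,0,0,-3,22.9,-1.5,-1],
  [0,0,0,-3,22.9,-1.5,-1],
])

```text
time_s: 2.15
tcp_pos: [0.6034, 0.1889, 0.298]
ee_rot: [[-0.938, 0.345, -0.002], [0.345, 0.938, -0.001], [0.002, -0.002, -1.0]]
wrist_force: [0.1, 0.5, 0.2]
gripper_width: 1.0
gripper_force: 0.0
```

```bash
python3 - <<'E'
from h import *
import pickle
delta([.604,.190,.30],159.7)
c=capture("wrist");pickle.dump(c,open("w1.pkl","wb"))
cv2.imwrite("pics/w1.png",cv2.resize(np.array(c["pixels"]),(784,588)))
print(1.4*proj(c,[[.603,.19,.102],[.444,.2477,.038]]))
E
```

```text
t 2.15 tcp [0.6034 0.1889 0.298 ] az 159.8 F [0.1 0.5 0.2] w 1.0
turn [-0.002 -0.002  0.002] shift [-0.02  0.12 -0.2 ]
[[392.74908236 264.5067156 ]
 [391.80989602  15.48329727]]
```

View pics/w1.png

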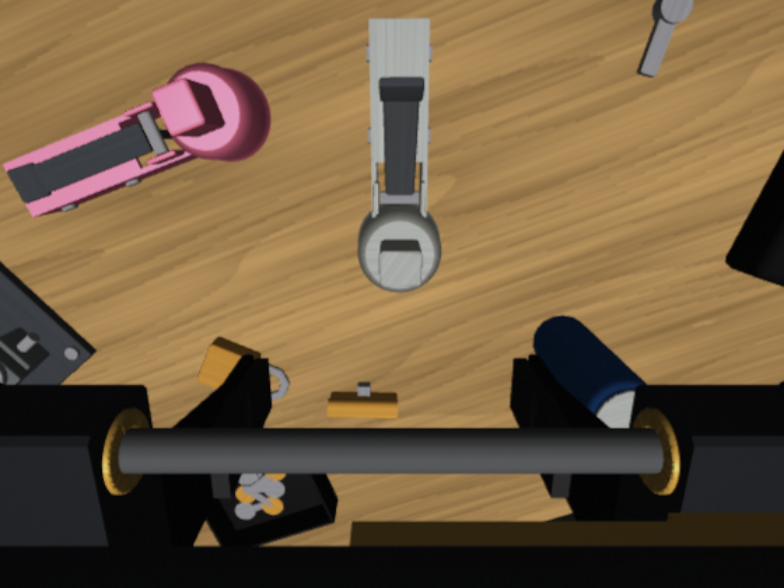

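The wrist picture shows the lug's top face centred at about (401,270) and the tail's end edge centred at (400,19). The can is at lower right, with its cap at (625,408). I'll check its clearance to the gripper body.

```bash
python3 - <<'E'
from h import *
import pickle
c=pickle.load(open("w1.pkl","rb"));T=pickle.load(open("c0.pkl","rb"))["top"]
l=atz(c,401/1.4,270/1.4,.102);t=atz(c,400/1.4,19/1.4,.038);v=l-t
print(l,t,np.hypot(*v[:2]),np.degrees(np.arctan2(v[1],v[0])))
S=pickle.load(open("c0.pkl","rb"))["scene"]
can=tri([(S,583/1.4,321/1.4),(T,267/1.4,195/1.4)]);print("can top",can)
az=np.radians(159.7);x=np.array([np.cos(az),np.sin(az)]);y=np.array([np.sin(az),-np.cos(az)])
d=can[:2]-l[:2];print("can in tool x,y",d@x,d@y)
hx=l[:2]+.044*x
delta([l[0],l[1],.079],159.7)
E
```

```text
[0.60871801 0.19407925 0.102     ] [0.44817543 0.25247756 0.038     ] 0.170834078852711 -19.989156870340075
can top [0.74883384 0.3039498  0.1469636 ]
can in tool x,y -0.09329507144998352 0.15165754798046835
t 2.2 tcp [0.6031 0.1878 0.2985] az 159.74 F [-0.2 -0.8  0.4] w 0.999
turn [-0.001 -0.001  0.001] shift [-0.34  0.81 21.95]
```

Call:
arm_command([
  [0,0,0,-0.3,0.7,3,-1],
  [0,0,0,-0.3,0.7,7,-1],
  [0,0,0,-0.3,0.7,11,-1],
  [0,0,0,-0.3,0.7,15,-1],
  [0,0,0,-0.3,0.7,15,-1],
  [0,0,0,-0.3,0.7,15,-1],
])

```text
time_s: 2.7
tcp_pos: [0.6077, 0.1915, 0.1486]
ee_rot: [[-0.938, 0.348, -0.004], [0.348, 0.938, -0.003], [0.002, -0.004, -1.0]]
wrist_force: [0.8, 0.3, 1.0]
gripper_width: 0.998
gripper_force: 0.0
```

```bash
python3 - <<'E'
from h import *
import pickle
delta([.607,.193,.082],159.9)
c=capture("wrist");pickle.dump(c,open("w2.pkl","wb"))
im=np.array(c["pixels"]);p=[proj(c,[.607,.193,.102]),proj(c,[.607,.193,.056])];print(p)
cv2.imwrite("pics/w2.png",cv2.resize(im,(784,588)))
E
```

```text
t 2.7 tcp [0.6077 0.1915 0.1486] az 159.66 F [0.8 0.3 1. ] w 0.998
turn [-0.004 -0.002 -0.004] shift [0.11 0.15 6.66]
[array([281.75356676, 248.40076029]), array([281.57024996, 222.73283366])]
```

View pics/w2.png

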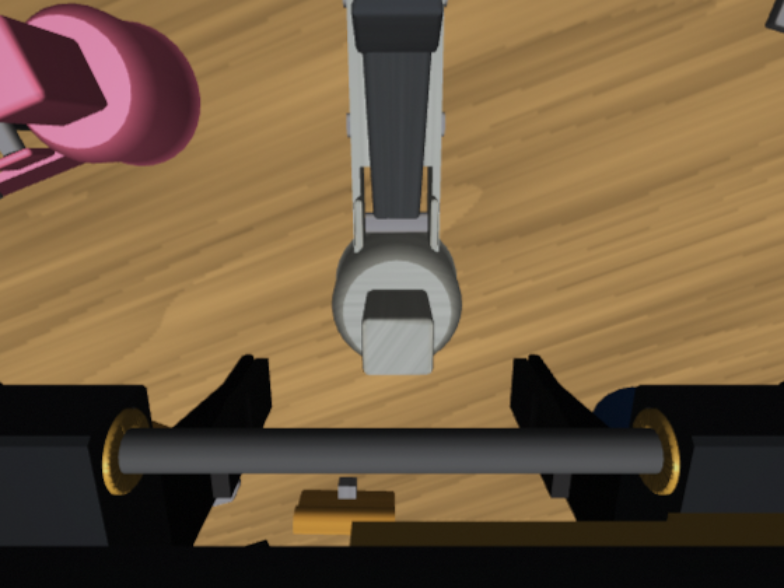

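The wrist picture shows the lug's top face centred at (398,346), about 1 mm from the prediction and between the fingers. Going down to grip it.

Call:
arm_command([
  [-0.002,-0.002,-0.004,0.1,0.25,3,-1],
  [-0.002,-0.002,-0.004,0.1,0.25,6,-1],
  [-0.002,-0.002,-0.004,0.1,0.25,6.8,-1],
  [-0.002,-0.002,-0.004,0.1,0.25,6.8,1],
  [-0.002,-0.002,-0.004,0.1,0.25,6.8,1],
  [-0.002,-0.002,-0.004,0.1,0.25,6.8,1],
  [-0.002,-0.002,-0.004,0.1,0.25,6.8,1],
  [-0.002,-0.002,-0.004,0.1,0.25,6.8,1],
])

```text
time_s: 3.42
tcp_pos: [0.6095, 0.1964, 0.0834]
ee_rot: [[-0.939, 0.343, 0.005], [0.343, 0.939, 0.003], [-0.004, 0.004, -1.0]]
wrist_force: [-0.4, 0.2, -0.5]
gripper_width: 0.707
gripper_force: 0.0
```

Call:
arm_command([
  [0,0,0,0,0,0,1],
  [0,0,0,0,0,0,1],
  [0,0,0,0,0,0,1],
  [0,0,0,0,0,0,1],
])

```text
time_s: 3.75
tcp_pos: [0.6086, 0.196, 0.0815]
ee_rot: [[-0.939, 0.343, 0.003], [0.343, 0.939, 0.001], [-0.002, 0.002, -1.0]]
wrist_force: [-0.4, -0.2, 0.1]
gripper_width: 0.399
gripper_force: 0.0
```

Call:
arm_command([
  [0,0,0,0,0,0,1],
  [0,0,0,0,0,0,1],
  [0,0,0,0,0,0,1],
  [0,0,0,0,0,0,1],
  [0,0,0,0,0,-0.5,1],
  [0,0,0,0,0,-1.5,1],
  [0,0,0,0,0,-2.5,1],
  [0,0,0,0,0,-2.5,1],
])

```text
time_s: 4.42
tcp_pos: [0.6098, 0.1968, 0.1087]
ee_rot: [[-0.94, 0.342, 0.007], [0.342, 0.94, 0.003], [-0.005, 0.005, -1.0]]
wrist_force: [1.2, 0.2, -5.8]
gripper_width: 0.346
gripper_force: 29.9
```

```bash
python3 - <<'E'
from h import *
import pickle
delta([.607,.193,.082],159.9)
print(sense()["gripper_force"],sense()["moment"])
a=(capture("wrist"),capture("scene"));pickle.dump(a,open("w3.pkl","wb"))
w=np.array(a[0]["pixels"])[0:300];s=np.array(a[1]["pixels"])[150:275,290:415]
cv2.imwrite("pics/w3.png",np.hstack([cv2.resize(w,(400,214)),cv2.resize(s,(400,400))[:214]]) if 0 else np.hstack([cv2.resize(w,(400,400)),cv2.resize(s,(400,400))]))
E
```

```text
t 4.4167 tcp [0.6098 0.1968 0.1087] az 159.97 F [ 1.2  0.2 -5.8] w 0.346
turn [0.005 0.005 0.001] shift [ 0.15 -0.47  2.67]
29.8855961964 [-0.00531963 -0.42171256  0.01129686]
```

View pics/w3.png

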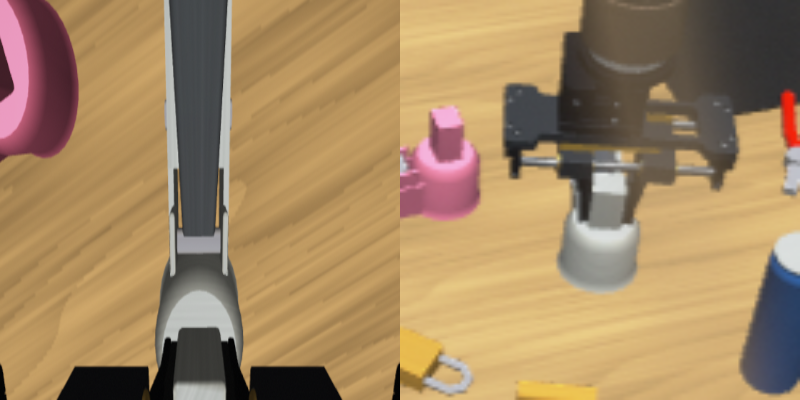

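The coupler is held level and square: the left half shows the drawbar and lever centred under the gripper, the right half shows the cup hanging upright. Raising it and carrying it to a spot beside the stand.

Call:
arm_command([
  [0,0,0,0,0,-2.5,1],
  [0,0,0,0,0,-5,1],
  [0,0,0,0,0,-7.5,1],
  [0,0,0,0,0,-10,1],
  [0,0,-0.05,0,-1,-12.5,1],
  [0,0,-0.1,0,-3,-15,1],
  [0,0,-0.15,-0.2,-5,-17,1],
  [0,0,-0.2,-0.4,-7,-19,1],
])

```text
time_s: 5.18
tcp_pos: [0.5868, 0.1282, 0.2967]
ee_rot: [[-0.989, 0.147, 0.001], [0.147, 0.989, 0.002], [-0.001, 0.002, -1.0]]
wrist_force: [1.9, -0.6, -7.0]
gripper_width: 0.342
gripper_force: 30.0
```

```bash
python3 - <<'E'
from h import *
delta([.537,-.048,.30],199.7)
E
```

```text
t 5.1833 tcp [0.5868 0.1282 0.2967] az 171.57 F [ 1.9 -0.6 -7. ] w 0.342
turn [ 0.002  0.002 -0.491] shift [  2.35 -18.16  -0.37]
```

Call:
arm_command([
  [0,0,-0.07,0.3,-2.6,-0.3,1],
  [0,0,-0.14,0.6,-5.2,-0.3,1],
  [0,0,-0.21,0.9,-7.8,-0.3,1],
  [0,0,-0.28,1.2,-10.4,-0.3,1],
  [0,0,-0.35,1.6,-13,-0.3,1],
  [0,0,-0.42,2,-15.6,-0.3,1],
  [0,0,-0.49,2.3,-18.1,-0.3,1],
  [0,0,-0.49,2.3,-18.1,-0.3,1],
])

```text
time_s: 5.85
tcp_pos: [0.5354, -0.0503, 0.2985]
ee_rot: [[-0.943, -0.332, -0.001], [-0.332, 0.943, 0.0], [0.001, 0.001, -1.0]]
wrist_force: [0.7, -0.2, -7.3]
gripper_width: 0.34
gripper_force: 30.0
```

Call:
arm_command([
  [0,0,0,0,0,0,1],
  [0,0,0,0,0,0,1],
])

```text
time_s: 6.02
tcp_pos: [0.5377, -0.0467, 0.2985]
ee_rot: [[-0.943, -0.332, 0.002], [-0.332, 0.943, 0.002], [-0.003, 0.001, -1.0]]
wrist_force: [0.5, -0.1, -7.2]
gripper_width: 0.342
gripper_force: 30.0
```

```bash
python3 - <<'E'
from h import *
import pickle
delta([.5807,-.170,.30],199.7)
c=capture("wrist");pickle.dump((c,sense()),open("w4.pkl","wb"))
print(1.4*proj(c,[[.5807,-.170,.095],[.444,-.219,.0]]))
cv2.imwrite("pics/w4.png",cv2.resize(np.array(c["pixels"]),(784,588),interpolation=cv2.INTER_CUBIC))
E
```

```text
t 6.0167 tcp [ 0.5377 -0.0467  0.2985] az -160.59 F [ 0.5 -0.1 -7.2] w 0.342
turn [ 0.001  0.003 -0.005] shift [  0.04 -13.05  -0.16]
[[208.18531851 261.98484036]
 [228.31264229  59.59824241]]
```

View pics/w4.png

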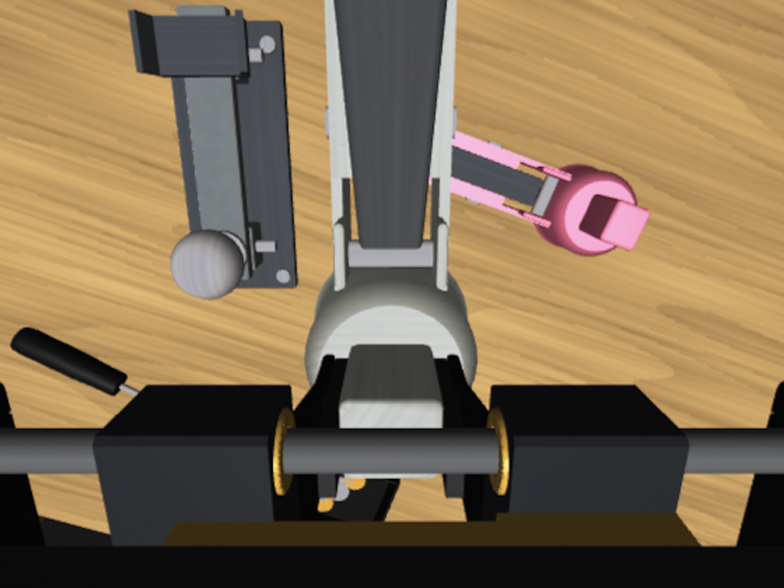

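The wrist picture shows the grey ball centred at (208,264), 2 px from the prediction. The rest is at the top (130–247, 10–77), the plate's right edge runs (282,22)–(297,287), and the lug's upper tail-side edge has its middle at (391,402). Solving for the ball, the stand's direction and the lug's offset in the hand.

```bash
python3 - <<'E'
from h import *
import pickle
c,s=pickle.load(open("w4.pkl","rb"));d=pickle.load(open("c0.pkl","rb"));T=d["top"];S=d["scene"]
W=lambda u,v:(c,u/1.4,v/1.4)
b0=(T,342,192.75);b1=(S,223.75,232.5)
for n,l in dict(ws=[W(208,264),b1],wt=[W(208,264),b0],all=[W(208,264),b0,b1]).items(): print(n,tri(l))
o=ray(c,0,0)[0];B=tri([W(208,264),b0,b1]);D=np.linalg.norm(B-o);K=cam(c)[0]
print("dist",D,"by size",1.4*K[0,0]*.025/36.5/np.cos(np.arctan(np.hypot(208/1.4-280,264/1.4-210)/K[0,0])))
az=lambda a,b:np.degrees(np.arctan2(a[1]-b[1],a[0]-b[0]))
for z in(.006,.012):
  p,q=atz(*W(297,287),z),atz(*W(282,22),z);print("plate",p,q,np.hypot(*(p-q)[:2]),az(p,q))
h=B[2]-.025
for z in(h-.02,h):print("rest edge front/back az", [az(atz(*W(*a),z),atz(*W(*b),z))-90*0 for a,b in[((158,77),(238,77)),((173,85),(193,228)),((233,85),(244,220))]])
# held lug
R=np.array(s["ee_rot"]);t=np.array(s["tcp_pos"])
for e in((340,402),(442,402),(391,402)): print("edge tool cm",R.T@(atz(*W(*e),t[2]+.0205)-t)*100)
c2=pickle.load(open("w2.pkl","rb"));L=atz(c2,398/1.4,346/1.4,.102);print("lug w2",L,"tool",R.T@0*0, np.array([-.939,.343,0])@(L-np.array([.6086,.196,.0815])))
E
```

```text
ws [ 0.58248312 -0.16959671  0.09434831]
wt [ 0.58042921 -0.16972708  0.09849725]
all [ 0.58159866 -0.17013751  0.09389714]
dist 0.3808774375023516 by size 0.36398839678709183
plate [ 0.60772911 -0.11270399  0.006     ] [ 0.40416834 -0.18388079  0.006     ] 0.21564582419642564 19.272625014015798
plate [ 0.60569388 -0.11218141  0.012     ] [ 0.40493471 -0.18237861  0.012     ] 0.21267790663905425 19.2726250140158
rest edge front/back az [np.float64(-70.6032505270037), np.float64(-159.467081342628), np.float64(-161.00717409747972)]
rest edge front/back az [np.float64(-70.6032505270037), np.float64(-159.467081342628), np.float64(-161.00717409747975)]
edge tool cm [ 1.40246837 -1.46924524 -2.0553356 ]
edge tool cm [ 1.39853507  1.35873664 -2.0521569 ]
edge tool cm [ 1.40050182 -0.05532315 -2.05374633]Traceback (most recent call last):
  File "<stdin>", line 17, in <module>
ValueError: matmul: Input operand 1 does not have enough dimensions (has 0, gufunc core with signature (n?,k),(k,m?)->(n?,m?) requires 1)
```

```bash
python3 - <<'E'
from h import *
delta([.583,-.169,.225],199.4)
E
```

```text
t 6.0667 tcp [ 0.5379 -0.0464  0.2985] az -160.54 F [ 0.3 -0.7 -7.8] w 0.344
turn [0.001 0.003 0.001] shift [ -0.15 -13.07   7.34]
```

Call:
arm_command([
  [0,0,0,0,-2.5,0,1],
  [0,0,0,0,-5,0,1],
  [0,0,0,0,-7.5,0,1],
  [0,0,0,0,-10,0,1],
  [0,0,0,-0.1,-12,0,1],
  [0,0,0,-0.1,-13.1,2,1],
  [0,0,0,-0.1,-13.1,4.5,1],
  [0,0,0,-0.1,-13.1,7.3,1],
])

```text
time_s: 6.73
tcp_pos: [0.5841, -0.1698, 0.2256]
ee_rot: [[-0.943, -0.333, 0.005], [-0.333, 0.943, 0.001], [-0.005, -0.0, -1.0]]
wrist_force: [0.1, -0.2, -8.4]
gripper_width: 0.342
gripper_force: 30.0
```

Call:
arm_command([
  [0,0,0,0,0,0,1],
  [0,0,0,0,0,0,1],
  [0,0,0,0,0,0,1],
])

```text
time_s: 6.98
tcp_pos: [0.5843, -0.1698, 0.2277]
ee_rot: [[-0.942, -0.335, 0.005], [-0.335, 0.942, -0.0], [-0.005, -0.002, -1.0]]
wrist_force: [0.3, 0.0, -6.7]
gripper_width: 0.343
gripper_force: 30.0
```

```bash
python3 - <<'E'
from h import *
import pickle
delta([.583,-.169,.205],199.4)
a=capture("scene"),capture("wrist");pickle.dump((a,sense()),open("w5.pkl","wb"))
s=np.array(a[0]["pixels"])[150:285,160:280]
cv2.imwrite("pics/w5.png",np.hstack([cv2.resize(s,(400,450),interpolation=cv2.INTER_CUBIC),cv2.resize(np.array(a[1]["pixels"])[:,80:453],(400,450))]))
E
```

```text
t 6.9833 tcp [ 0.5843 -0.1698  0.2277] az -160.43 F [ 0.3  0.  -6.7] w 0.343
turn [-0.002  0.005  0.003] shift [0.11 0.12 2.27]
```

View pics/w5.png

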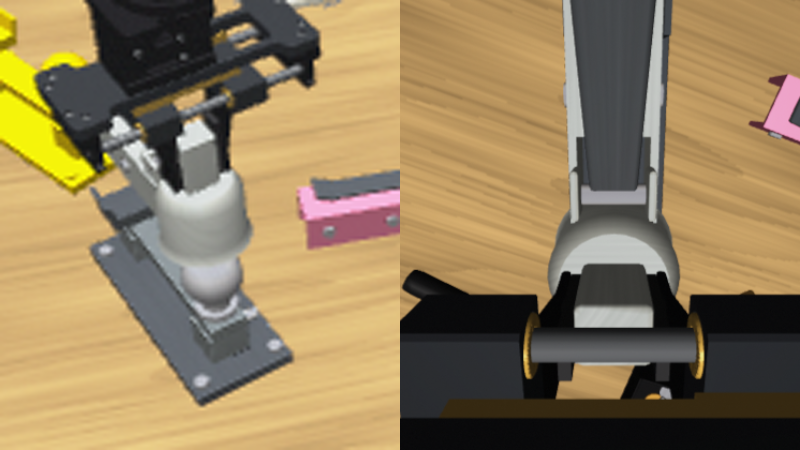

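The scene crop shows the cup (205,215) directly above the ball (212,280), along the same leaning vertical as the lug (198,140). The drawbar points along the stand. Lowering slowly.

Call:
arm_command([
  [0,0.004,0.002,0.1,0.1,0.5,1],
  [0,0.004,0.002,0.1,0.1,1,1],
  [0,0.004,0.002,0.1,0.1,1.5,1],
  [0,0.004,0.002,0.1,0.1,2,1],
  [0,0.004,0.002,0.1,0.1,2.5,1],
  [0,0.004,0.002,0.1,0.1,2.9,1],
  [0,0.004,0.002,0.1,0.1,3.2,1],
  [0,0.004,0.002,0.1,0.1,3.2,1],
])

```text
time_s: 7.75
tcp_pos: [0.5811, -0.1694, 0.1929]
ee_rot: [[-0.944, -0.331, -0.003], [-0.331, 0.944, 0.0], [0.003, 0.001, -1.0]]
wrist_force: [-1.1, 0.6, -6.3]
gripper_width: 0.34
gripper_force: 30.0
```

Call:
arm_command([
  [0,0,0,0,0,0.2,1],
  [0,0,0,0,0,0.4,1],
  [0,0,0,0,0,0.6,1],
  [0,0,0,0,0,0.8,1],
  [0,0,0,0,0,0.8,1],
  [0,0,0,0,0,0.8,1],
])

```text
time_s: 8.25
tcp_pos: [0.5815, -0.1694, 0.1858]
ee_rot: [[-0.943, -0.331, -0.002], [-0.331, 0.943, -0.0], [0.001, 0.0, -1.0]]
wrist_force: [-0.3, 0.4, -7.5]
gripper_width: 0.341
gripper_force: 30.0
```

Call:
arm_command([
  [0,0,0,0,0,0.2,1],
  [0,0,0,0,0,0.4,1],
  [0,0,0,0,0,0.6,1],
  [0,0,0,0,0,0.8,1],
  [0,0,0,0,0,1,1],
  [0,0,0,0,0,1,1],
  [0,0,0,0,0,1,1],
])

```text
time_s: 8.83
tcp_pos: [0.5814, -0.1694, 0.1757]
ee_rot: [[-0.943, -0.331, -0.002], [-0.331, 0.943, -0.0], [0.002, 0.0, -1.0]]
wrist_force: [0.6, 0.6, -7.3]
gripper_width: 0.338
gripper_force: 30.0
```

Call:
arm_command([
  [0,0,0,0,0,0.2,1],
  [0,0,0,0,0,0.4,1],
  [0,0,0,0,0,0.6,1],
  [0,0,0,0,0,0.8,1],
  [0,0,0,0,0,0.8,1],
  [0,0,0,0,0,0.8,1],
])

```text
time_s: 9.33
tcp_pos: [0.5814, -0.1694, 0.1677]
ee_rot: [[-0.943, -0.332, -0.002], [-0.332, 0.943, -0.0], [0.002, 0.0, -1.0]]
wrist_force: [0.6, -0.2, -7.7]
gripper_width: 0.341
gripper_force: 30.0
```

Call:
arm_command([
  [0,0,0,0,0,0.1,1],
  [0,0,0,0,0,0.2,1],
  [0,0,0,0,0,0.3,1],
  [0,0,0,0,0,0.3,1],
  [0,0,0,0,0,0.3,1],
])

```text
time_s: 9.75
tcp_pos: [0.5815, -0.1694, 0.1649]
ee_rot: [[-0.943, -0.331, -0.001], [-0.331, 0.943, -0.0], [0.001, 0.0, -1.0]]
wrist_force: [0.3, -0.5, -7.9]
gripper_width: 0.344
gripper_force: 30.0
```

Call:
arm_command([
  [0,0,0,0,0,0.1,1],
  [0,0,0,0,0,0.2,1],
  [0,0,0,0,0,0.3,1],
  [0,0,0,0,0,0.3,1],
])

```text
time_s: 10.08
tcp_pos: [0.5815, -0.1694, 0.1617]
ee_rot: [[-0.943, -0.331, -0.001], [-0.331, 0.943, -0.0], [0.001, 0.0, -1.0]]
wrist_force: [0.3, -0.1, -7.2]
gripper_width: 0.339
gripper_force: 30.0
```

Call:
arm_command([
  [0,0,0,0,0,0.1,1],
  [0,0,0,0,0,0.2,1],
  [0,0,0,0,0,0.3,1],
  [0,0,0,0,0,0.3,1],
])

```text
time_s: 10.42
tcp_pos: [0.5817, -0.1695, 0.1614]
ee_rot: [[-0.943, -0.332, -0.0], [-0.332, 0.943, -0.001], [0.0, -0.001, -1.0]]
wrist_force: [-3.6, 2.7, 5.8]
gripper_width: 0.344
gripper_force: 30.0
```

Call:
arm_command([
  [0,0,0,0,0,0.1,1],
  [0,0,0,0,0,0.2,1],
  [0,0,0,0,0,0.2,1],
])

```text
time_s: 10.67
tcp_pos: [0.5817, -0.1694, 0.1605]
ee_rot: [[-0.943, -0.333, 0.001], [-0.333, 0.943, -0.001], [-0.0, -0.001, -1.0]]
wrist_force: [-5.5, 3.5, 9.7]
gripper_width: 0.342
gripper_force: 30.0
```

Call:
arm_command([
  [0,0,0,0,0,0.1,1],
  [0,0,0,0,0,0.2,1],
  [0,0,0,0,0,0.2,1],
])

```text
time_s: 10.92
tcp_pos: [0.5817, -0.1694, 0.1587]
ee_rot: [[-0.943, -0.333, 0.001], [-0.333, 0.943, -0.001], [-0.0, -0.001, -1.0]]
wrist_force: [-6.0, 3.9, 9.3]
gripper_width: 0.343
gripper_force: 30.0
```

Call:
arm_command([
  [0,0,0,0,0,0.1,1],
  [0,0,0,0,0,0.2,1],
  [0,0,0,0,0,0.2,1],
])

```text
time_s: 11.17
tcp_pos: [0.5818, -0.1694, 0.1567]
ee_rot: [[-0.943, -0.333, 0.001], [-0.333, 0.943, -0.001], [-0.0, -0.002, -1.0]]
wrist_force: [-6.0, 3.4, 9.8]
gripper_width: 0.345
gripper_force: 30.0
```

Call:
arm_command([
  [0,0,0,0,0,0.1,1],
  [0,0,0,0,0,0.2,1],
  [0,0,0,0,0,0.2,1],
])

```text
time_s: 11.42
tcp_pos: [0.5818, -0.1694, 0.1548]
ee_rot: [[-0.943, -0.333, 0.001], [-0.333, 0.943, -0.001], [-0.0, -0.002, -1.0]]
wrist_force: [-5.5, 3.6, 10.1]
gripper_width: 0.342
gripper_force: 30.0
```

Call:
arm_command([
  [0,0,0,0,0,0.1,1],
  [0,0,0,0,0,0.15,1],
  [0,0,0,0,0,0.15,1],
])

```text
time_s: 11.67
tcp_pos: [0.582, -0.1694, 0.1541]
ee_rot: [[-0.943, -0.333, 0.001], [-0.333, 0.943, -0.002], [-0.001, -0.002, -1.0]]
wrist_force: [-6.2, 5.5, 13.4]
gripper_width: 0.346
gripper_force: 30.0
```

Call:
arm_command([
  [0,0,0,0,0,0.1,1],
  [0,0,0,0,0,0.1,1],
])

```text
time_s: 11.83
tcp_pos: [0.5821, -0.1694, 0.1535]
ee_rot: [[-0.943, -0.333, 0.002], [-0.333, 0.943, -0.002], [-0.001, -0.002, -1.0]]
wrist_force: [-6.2, 6.2, 15.0]
gripper_width: 0.343
gripper_force: 30.0
```

Call:
arm_command([
  [0,0,0,0,0,0.1,1],
  [0,0,0,0,0,0.2,1],
  [0,0,0,0,0,0.2,1],
])

```text
time_s: 12.08
tcp_pos: [0.5825, -0.1695, 0.1533]
ee_rot: [[-0.943, -0.334, 0.003], [-0.334, 0.943, -0.003], [-0.002, -0.004, -1.0]]
wrist_force: [-7.1, 5.3, 21.5]
gripper_width: 0.34
gripper_force: 30.0
```

Call:
arm_command([
  [0,0,0,0,0,0.1,1],
  [0,0,0,0,0,0.2,1],
  [0,0,0,0,0,0.2,1],
])

```text
time_s: 12.33
tcp_pos: [0.5826, -0.1695, 0.1531]
ee_rot: [[-0.943, -0.334, 0.004], [-0.334, 0.943, -0.003], [-0.003, -0.004, -1.0]]
wrist_force: [-11.5, 8.5, 28.7]
gripper_width: 0.343
gripper_force: 30.0
```

Hard stop at z 0.153, 8 mm past the first pad contact, so the cup is home. I'll relax the push and let go.

Call:
arm_command([
  [0,0,0,0,0,-0.2,1],
  [0,0,0,0,0,-0.4,1],
  [0,0,0,0,0,-0.5,1],
  [0,0,0,0,0,-0.5,1],
])

```text
time_s: 12.67
tcp_pos: [0.5825, -0.1696, 0.1534]
ee_rot: [[-0.943, -0.333, 0.003], [-0.333, 0.943, -0.002], [-0.002, -0.003, -1.0]]
wrist_force: [-4.3, 3.4, 8.4]
gripper_width: 0.34
gripper_force: 30.0
```

Call:
arm_command([
  [0,0,0,0,0,0,0.3],
  [0,0,0,0,0,0,0.0],
  [0,0,0,0,0,0,-0.3],
  [0,0,0,0,0,0,-0.5],
  [0,0,0,0,0,0,-0.5],
  [0,0,0,0,0,0,-0.5],
  [0,0,0,0,0,0,-0.5],
  [0,0,0,0,0,0,-0.5],
])

```text
time_s: 13.33
tcp_pos: [0.5816, -0.1695, 0.1493]
ee_rot: [[-0.943, -0.331, -0.001], [-0.331, 0.943, -0.0], [0.001, 0.0, -1.0]]
wrist_force: [-0.5, 0.2, 0.4]
gripper_width: 0.727
gripper_force: 0.0
```

```bash
python3 - <<'E'
from h import *
delta([.5826,-.1695,.153],199.4)
print(sense()["gripper_force"])
E
```

```text
t 13.3333 tcp [ 0.5816 -0.1695  0.1493] az -160.64 F [-0.5  0.2  0.4] w 0.727
turn [ 0.    -0.001 -0.001] shift [-0.1  -0.04 -0.37]
0.0
```

Call:
arm_command([
  [0,0,0,0,0,-1,-0.5],
  [0,0,0,0,0,-3,-0.5],
  [0,0,0,0,0,-5,-0.5],
  [0,0,0,0,0,-7.5,-0.5],
  [0,0,0,0,0,-10,-0.5],
  [0,0,0,0,0,-12,0.5],
  [0,0,0,0,0,-12.5,1],
  [0,0,0,0,0,-12.5,1],
])

```text
time_s: 14.0
tcp_pos: [0.5825, -0.1695, 0.2771]
ee_rot: [[-0.943, -0.331, 0.004], [-0.331, 0.943, -0.001], [-0.003, -0.002, -1.0]]
wrist_force: [-0.1, -1.2, 0.4]
gripper_width: 0.599
gripper_force: 0.0
```

```bash
python3 - <<'E'
from h import *
import pickle
delta([.484,-.204,.26],199.4)
a=capture("scene"),capture("wrist");pickle.dump((a,sense()),open("w6.pkl","wb"))
s=np.array(a[0]["pixels"])[150:285,160:280]
cv2.imwrite("pics/w6.png",np.hstack([cv2.resize(s,(400,450),interpolation=cv2.INTER_CUBIC),cv2.resize(np.array(a[1]["pixels"])[:,80:453],(400,450))]))
B=np.array([.583,-.169,.0957]);x=np.array([.943,.332,0]);z=np.array([0,0,1.])
p=lambda P:(proj(a[1],P)-[80,0])*[400/373,450/420]
print("lug top",p(B+.078*z),"tail end",p(B-.17*x+.014*z))
E
```

```text
t 14.0 tcp [ 0.5825 -0.1695  0.2771] az -160.64 F [-0.1 -1.2  0.4] w 0.599
turn [-0.002  0.003 -0.001] shift [1.044e+01 1.000e-02 1.670e+00]
lug top [213.68421115 238.23222847] tail end [213.43419729 -18.80972143]
```

View pics/w6.png

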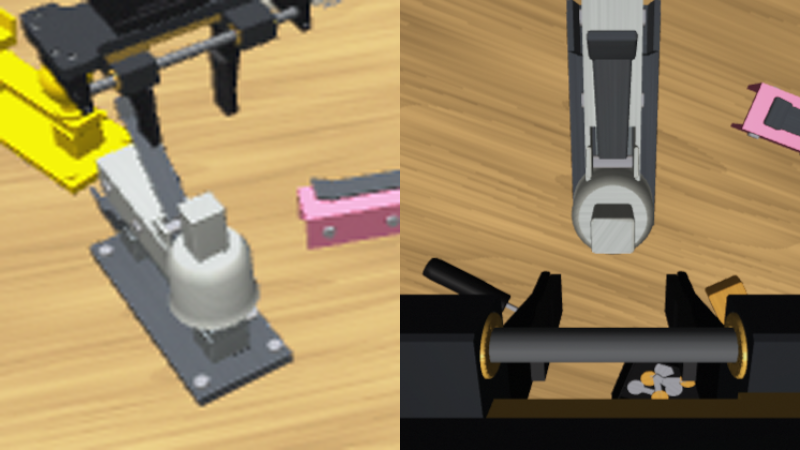

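The coupler is seated: the lug's top face at wrist-crop (212,238) matches the prediction (214,238), the drawbar lies between the fences and the lever is still up. Closing the fingers and moving over the lever.

Call:
arm_command([
  [0,0.002,0,2.5,0,-0.5,1],
  [0,0.002,0,5,0,-0.5,1],
  [0,0.002,0,7.5,0,-0.5,1],
  [0,0.002,0,10.4,0,-0.5,1],
  [0,0.002,0,10.4,0,0,1],
  [0,0.002,0,10.4,0,0,1],
  [0,0.002,0,10.4,0,0,1],
  [0,0.002,0,10.4,0,0,1],
])

```text
time_s: 14.77
tcp_pos: [0.4841, -0.2037, 0.2738]
ee_rot: [[-0.943, -0.332, -0.004], [-0.332, 0.943, -0.001], [0.004, 0.001, -1.0]]
wrist_force: [0.5, 0.2, -0.1]
gripper_width: 0.012
gripper_force: 0.0
```

Call:
arm_command([
  [0,0,0,0,0,1.5,1],
  [0,0,0,0,0,3,1],
  [0,0,0,0,0,4.5,1],
  [0,0,0,0,0,5.5,1],
  [0,0,0,0,0,5.5,1],
])

```text
time_s: 15.18
tcp_pos: [0.4841, -0.2034, 0.2177]
ee_rot: [[-0.943, -0.332, -0.005], [-0.332, 0.943, -0.0], [0.005, 0.001, -1.0]]
wrist_force: [0.6, 0.7, 0.2]
gripper_width: 0.008
gripper_force: 0.3
```

Call:
arm_command([
  [0,0,0,0,0,0.5,1],
  [0,0,0,0,0,1,1],
  [0,0,0,0,0,1.5,1],
  [0,0,0,0,0,2,1],
  [0,0,0,0,0,2.5,1],
  [0,0,0,0,0,3,1],
  [0,0,0,0,0,3.5,1],
  [0,0,0,0,0,4,1],
])

```text
time_s: 15.85
tcp_pos: [0.4831, -0.2045, 0.1805]
ee_rot: [[-0.943, -0.332, -0.003], [-0.332, 0.943, -0.002], [0.003, -0.001, -1.0]]
wrist_force: [-0.2, -0.7, 7.2]
gripper_width: 0.004
gripper_force: 2.8
```

Call:
arm_command([
  [0,0,0,0,0,0.4,1],
  [0,0,0,0,0,0.8,1],
  [0,0,0,0,0,1.2,1],
  [0,0,0,0,0,1.6,1],
  [0,0,0,0,0,2,1],
  [0,0,0,0,0,2,1],
])

```text
time_s: 16.35
tcp_pos: [0.4818, -0.2046, 0.1595]
ee_rot: [[-0.943, -0.331, -0.006], [-0.331, 0.944, -0.002], [0.006, 0.001, -1.0]]
wrist_force: [-0.3, -1.5, 3.1]
gripper_width: 0.004
gripper_force: 1.4
```

Call:
arm_command([
  [0,0,0,0,0,0.4,1],
  [0,0,0,0,0,0.8,1],
  [0,0,0,0,0,1.2,1],
  [0,0,0,0,0,1.4,1],
  [0,0,0,0,0,1.4,1],
])

```text
time_s: 16.77
tcp_pos: [0.4812, -0.2046, 0.1453]
ee_rot: [[-0.944, -0.331, -0.008], [-0.331, 0.944, -0.001], [0.008, 0.001, -1.0]]
wrist_force: [-0.8, -1.8, 2.8]
gripper_width: 0.006
gripper_force: 1.5
```

Call:
arm_command([
  [0,0,0,0,0,0.1,1],
  [0,0,0,0,0,0.2,1],
  [0,0,0,0,0,0.3,1],
  [0,0,0,0,0,0.3,1],
])

```text
time_s: 17.1
tcp_pos: [0.4812, -0.2046, 0.1426]
ee_rot: [[-0.944, -0.331, -0.007], [-0.331, 0.944, -0.001], [0.007, 0.001, -1.0]]
wrist_force: [-2.8, -2.0, 5.0]
gripper_width: 0.004
gripper_force: 2.5
```

Call:
arm_command([
  [0,0,0,0,0,0.1,1],
  [0,0,0,0,0,0.2,1],
  [0,0,0,0,0,0.3,1],
  [0,0,0,0,0,0.3,1],
])

```text
time_s: 17.43
tcp_pos: [0.4813, -0.2046, 0.1413]
ee_rot: [[-0.943, -0.332, -0.007], [-0.332, 0.943, -0.002], [0.007, 0.0, -1.0]]
wrist_force: [-6.2, -0.9, 14.8]
gripper_width: 0.008
gripper_force: 7.2
```

Call:
arm_command([
  [0,0,0,0,0,0.15,1],
  [0,0,0,0,0,0.3,1],
  [0,0,0,0,0,0.3,1],
  [0,0,0,0,0,0.3,1],
])

```text
time_s: 17.77
tcp_pos: [0.4813, -0.2047, 0.1409]
ee_rot: [[-0.943, -0.333, -0.006], [-0.333, 0.943, -0.003], [0.007, -0.001, -1.0]]
wrist_force: [-10.8, 3.0, 29.1]
gripper_width: 0.002
gripper_force: 14.1
```

Call:
arm_command([
  [0,0,0,0,0,-1,1],
  [0,0,0,0,0,-3,1],
  [0,0,0,0,0,-6,1],
  [0,0,0,0,0,-9,1],
  [0,0,0,0,0,-12,1],
  [0,0,0,0,0,-14,1],
  [0,0,0,0,0,-14,1],
  [0,0,0,0,0,-14,1],
])

```text
time_s: 18.43
tcp_pos: [0.4835, -0.2036, 0.277]
ee_rot: [[-0.944, -0.331, -0.002], [-0.331, 0.944, 0.0], [0.001, 0.001, -1.0]]
wrist_force: [-1.0, 0.5, -0.7]
gripper_width: 0.009
gripper_force: 0.0
```

```bash
python3 - <<'E'
from h import *
delta([.484,-.204,.26],199.4)
a=capture("scene"),capture("wrist")
s=np.array(a[0]["pixels"])[150:285,160:280]
cv2.imwrite("pics/w7.png",np.hstack([cv2.resize(s,(400,450),interpolation=cv2.INTER_CUBIC),cv2.resize(np.array(a[1]["pixels"])[:,80:453],(400,450))]))
E
```

```text
t 18.4333 tcp [ 0.4835 -0.2036  0.277 ] az -160.67 F [-1.   0.5 -0.7] w 0.009
turn [ 0.001 -0.001 -0.001] shift [-0.03 -0.06  1.69]
```

View pics/w7.png

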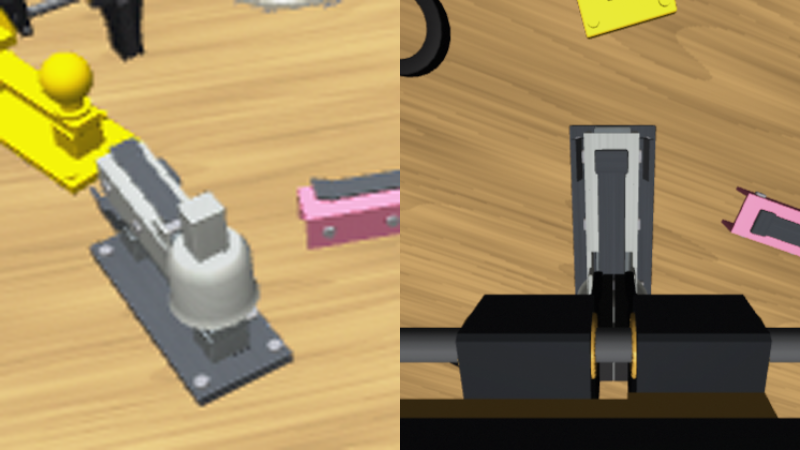

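The lever now lies flat along the drawbar (scene crop (150,180)), the drawbar is between the fences, the cup is seated, and the gripper is clear.

```bash
python3 -c "
from station import finish_job
print(finish_job())"
```

```text
the job is handed in; nothing more can be done
None
```

The aluminium coupler is home on the grey stand's ball with its drawbar in the rest and its latch lever pressed down to the stop; the job was handed in with the gripper clear at about 18 s, but no verdict came back.

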